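Dock a fixture plate on the measuring table and cam it tight

ROBOT

A 7-joint arm with a two-finger parallel gripper is mounted at the origin on the work surface. World frame = base frame: x ahead of the robot, y to its left, z up, the work surface at z = 0. Lengths are in m, angles in degrees, forces in N, time in s.
With the tool pointing down it reaches from about 0.425 to 0.875 m from the base axis. Payload 4.7 kg.
Tool frame: the origin (TCP) lies between the finger pads; the fingertips stand 8 mm ahead of it and the grasp point (between the pads) lies 11 mm behind it; x points along the fingers, z is the direction in which the jaws open and shut, and the axes are right-handed (so a half turn about x gives the same grasp; the last joint's range is limited). The gripper opens to 87 mm and grips with 3 to 60 N. Pads are 19 mm wide; open, the fingers measure 117 mm over their backs; the gripper's body (75 mm by 190 mm) begins 51 mm behind the grasp point.
Start: joints at [-64.395, 18.392, -4.016, 83.108, 1.295, 78.541, -3.26], TCP at [0.273, 0.59, 0.231] pointing down, gripper open.
Joint ranges: [-163.93, 163.93], [-17.29, 119.83], [-79.2, 71.16], [3.27, 140.29], [-89.18, 269.18], [5.43, 117.66], [-154.24, 154.24]. Speed limits (degrees/s): [147.25, 147.25, 180, 180, 180, 180, 180].

INTERFACE

Orientations are given as [roll, pitch, yaw] about the fixed x, y, z axes, in that order (R = Rz(yaw) Ry(pitch) Rx(roll)).
In Python, from cell import telemetry, vision, sign_off gives the robot as it stands. The module is installed in compiled form; this text tells all that it offers.
- The arm moves only by the tool drive_tool, never from a script. Its arguments are lists of equal length, an entry for each row: "offset": the shift along the tool's x, y, z in m, a list of three; "angular": the turn, a rotation vector about the tool's x, y, z in rad, a list of three. A call has 1 to 10 rows; each row is the pose to reach, as a shift and turn from the pose measured when the call began, along the tool's axes at that moment; what a row does not reach only later rows make up. A row lasts 1/8 s, in which the tool goes at most 62.5 mm and 10.7 degrees, less where a joint would pass 70% of its speed; a pose out of reach is approached as far as the arm can. A call with a gripper value outside its range is refused whole. "fingers" is the closure, from -1 (fully open) to 1 (shut), set as the call begins (left out, the last holds). The fingers move at their own pace and stop on an object; "squeeze" is the grip in N (left out, the last holds). Time passes only in rows, so rows that repeat a pose let the fingers close. It gives the time, the measured TCP pose, the force and the opening at its end, in the units of the state.
- telemetry.get_obs(): the state, without advancing time (a new reading comes with each control period).
- vision.read_camera(name): name is "scene" or "top"; returns a dict with "pixels" (400x640x3 uint8, red, green, blue), "intrinsics" (3x3 intrinsics, pixels), "distortion" ([k1, k2, p1, p2, k3] as OpenCV has them; the pictures are not rectified), "world_from_camera" (4x4, takes a point from camera to world coordinates). Camera axes: x right, y up, looking along -z (the intrinsics and any distortion apply to the point x, -y, -z); pixel columns grow to the right and rows downward; lengths in m; the calibration is good to about 2 mm. A picture is of the moment at which its call begins. There is no depth.
- sign_off(): hands the job in, once; it reports no verdict.
The state is a dict: "time_s": time; "qpos": joint angles; "joint_velocities": joint speeds; "effort": joint torques, N m; "tool_pos": TCP position; "tool_rot": TCP orientation; "force": force on the tool from outside, world axes, zero at the start; "wrist_torque": the same for the moment, N m; "grip_width": finger opening in m.
Only numpy, scipy, OpenCV 4.12 (cv2) and the standard library are available. Lean on these libraries where they do the work, as an engineer would, in place of code of your own. Each camera call takes 0.05 s, during which the arm holds its last target.

TASK

Slide the loose fixture plate between the guide rails of the docking station, without ramming it, until its pull bolt is in the open cam and you feel the plate on the sprung plungers between the seat buttons. Then turn the cam's wing clockwise, seen from above, by feel, roughly half a turn, until the hook has drawn the plate home on the seat buttons and the cam has gone firm: snug, not forced. Let go and leave the other gauges where they stand.

Things in the scene. Friction and masses are not known exactly. Their poses are not given: they have to be found in the camera images.
- dock: Docking station fixed on the granite. Origin on the granite, midway between the rails, in the plane of the seat buttons' faces; x points the way the plate is pushed home, z up. Behind the seats a 34 mm high aluminium wall starts at x = 4 mm with a 19 mm slot in its middle for the bolt, then the cam housing (up to x = 87 mm, 82 mm wide, 34 mm high).
- rail_mouth (a point): Where the plate enters the guide rails: on the dock's centre line, 130 mm before the seat plane, on the granite; same axes as the dock. The two oiled steel rails, 12 mm high, have inner faces 51 mm either side of the centre line from the seat plane back to x = -100 mm of the dock and flare outward from there to about 60 mm either side at the mouth.
- seats: The two fixed steel seat buttons on the wall, 12 mm in diameter, 9 mm above the granite and 40 mm either side of the centre line; origin and axes are the dock's. Between them, 25 mm either side, two sprung plungers (2 N per mm each) stand 3 mm proud of the buttons and push an unlocked plate back off them.
- cam_wing (a point): Middle of the black wing on the cam disc, on its vertical axis, 45 mm behind the seat plane, 60 mm above the granite; turns with the cam. The wing is an upright bar 10 mm thick (its x), 46 mm long (its y), 41 to 75 mm above the granite, on a steel disc 64 mm across. At cam angle 0 its axes are the dock's: wing parallel to the seat plane, the disc's engraved line towards the plate.
- cam (a joint): Cam angle, rad: 0 to 0.12 at the start (mouth open to the plate), grows clockwise seen from above, ends at 3.6. A friction ring: 0.25 N m turns it while free, and it stays where left, also loaded. The bolt's length is set by hand, up to 3.5 mm either way, not known beforehand: the hook catches at about 1 to 2.5 rad, draws 5 mm per rad, and the plate meets the buttons at 1.6 to 3 rad.
- hook: The greased spiral hook under the disc that takes the bolt head; origin on the cam axis at the granite, turns with the cam. With the plate on the buttons, stiff disc springs on the bolt raise the pull by some 150 N per rad of turning, and each N of pull adds about 0.005 N m to the wing's torque (on top of the ring's 0.25): snug is 25 to 40 N, and 60 N must not be passed.
- plate_bar (a point): Middle of the plate's dark carrying bar: round, 14 mm thick, 56 mm long along the plate's y, centre 62 mm above the plate's underside, on a post 22 mm to each side. Axes are the plate's: x towards the bolt, z up. The plate's front edge is 85 mm ahead of it. A 42 mm wide flange, 10 mm high, is clamped 56 mm ahead of the bar, and a 12 mm high boss stands at the front edge.
- plate_front (a point): Middle of the plate's front face, 9 mm above its underside, axes as the plate's; in the seat plane when home. From this face the pull bolt (neck 8 mm thick, 20 mm above the granite) stands out and ends in an upright round cross-pin, 12 mm thick and 27 mm high, centred 33 mm ahead of the face, give or take 3.5 mm.
- plate: The loose aluminium fixture plate with its bolt, 130 mm along x, 100 mm wide, 18 mm thick, 0.65 to 1 kg, lying flat on the granite; origin under its centre, 20 mm ahead of the bar, 65 mm behind the front face. It starts before the mouth of the rails, bolt towards the dock, up to 20 mm aside and 0.25 rad askew.
- vblock_mid (a point): A loose steel V-block, 70 x 50 x 44 mm: bystander.
- ring_mid (a point): A loose steel ring gauge, 70 mm in diameter, 18 mm high: bystander.
- plug_mid (a point): A dark plug gauge standing on end, 32 mm in diameter, 85 mm high: bystander.
- slip_mid (a point): A closed wooden gauge-block case, 100 x 70 x 35 mm: bystander.
Things that resemble listed ones, but are neither listed nor needed, are in the scene too. There is more than one size of the plate; the job needs the smallest.

How it is judged (in metres and radians):
On the way:
1. the plate is in the rails with its bolt in the open cam (x of plate_front in the frame of dock above -0.006 m and y of plate_front in the frame of dock between -0.004 and 0.004 m), for 0.2 s.
At the end, for the whole second after the job is handed in: The plate lies flat on the granite with its front face within 1.5 mm of the seat plane, the hook pulls its bolt with more than 15 N and presses it on the seat buttons with more than 5 N, the cam stands past 1.5 rad and everything is at rest and let go (x of plate_front in the frame of dock above -0.0015 m and contact force between plate and seats above 5 N and contact force between plate and hook above 15 N and value of joint cam above 1.5 rad and angle between plate_front's own z axis and vertical below 0.04 rad and linear speed of plate below 0.01 m/s); the robot touches nothing.
It fails at once if the cam is forced: the hook and the bolt press on one another with more than 60 N (contact force between plate and hook above 60 N).
It fails at once if the plate is rammed on the seat buttons with more than 60 N (contact force between plate and seats above 60 N).
It fails at once if a bystander (V-block, ring gauge, plug gauge or gauge-block case) is shifted or knocked over, by more than 20 mm (distance of any of vblock_mid, ring_mid, plug_mid, slip_mid from where it was at the start of the episode above 0.02 m).
It also fails if it takes over 70 s, if anything falls off the work surface, if the arm or the gripper's body presses on something with over 40 N, if the wrist force passes 120 N, or if a joint passes its speed limit or range.

## Working session

There is one attempt and no reset: what is moved stays moved. The work goes in short steps, Python scripts to look and compute and a tool call to move; the robot and the scene stay as the last step left them, time stands still between calls to the robot, and variables do not carry over. Pictures are saved under pics/ and viewed, and the job is handed in when it is done.

Besides the shell and the picture viewer there is one more tool, called after ">>>" by a JSON object that holds its "name" and its "arguments", one argument or row to a line. drive_tool: Moves the arm, as the interface text tells. Its arguments: {"type":"object","properties":{"offset":{"type":"array"},"angular":{"type":"array"},"fingers":{"type":"number"},"squeeze":{"type":"number"}},"required":["offset","angular"]}

```bash
mkdir -p pics; ls
cat > snap.py <<'E'
import sys,cv2,json,numpy as np
from cell import telemetry,vision
def snap(cam,tag):
    d=vision.read_camera(cam); np.savez(f'pics/{tag}.npz',**{k:np.array(v) for k,v in d.items()})
    cv2.imwrite(f'pics/{tag}.png',d['pixels'][:,:,::-1]); return d
E
python3 - <<'E'
from snap import *
for c in('scene','top'):
    d=snap(c,c+'0'); print(c,np.round(d['intrinsics'],1).tolist(),d['distortion'],np.round(d['world_from_camera'],3).tolist())
print(telemetry.get_obs())
E
```

```text
pics
scene [[365.0, 0.0, 325.1], [0.0, 365.0, 201.2], [0.0, 0.0, 1.0]] [0.01040118 0.         0.         0.         0.        ] [[0.811, -0.496, 0.31, 0.853], [0.585, 0.686, -0.432, -0.456], [0.001, 0.532, 0.847, 0.805], [0.0, 0.0, 0.0, 1.0]]
top [[416.8, 0.0, 315.0], [0.0, 416.8, 193.0], [0.0, 0.0, 1.0]] [-0.05988102  0.          0.          0.          0.        ] [[-0.004, 0.994, -0.113, 0.455], [-1.0, -0.005, -0.005, -0.073], [-0.006, 0.113, 0.994, 1.16], [0.0, 0.0, 0.0, 1.0]]
{'time_s': 0.1, 'qpos': array([-64.39696023,  18.43331913,  -4.01599548,  83.16830049,
         1.29676506,  78.5410254 ,  -3.26044481]), 'joint_velocities': array([ 0.08795321, -0.13993476,  0.04038443, -0.11469506,  0.10463018,
        0.05819601,  0.07933379]), 'effort': array([ 2.53519938e-04, -4.92569053e+01, -4.05610772e-01, -3.13397169e+01,
       -6.40302384e-02,  3.94251966e-02,  5.67229267e-05]), 'tool_pos': array([0.27244047, 0.58961516, 0.22958447]), 'tool_rot': array([-175.83109142,   89.90242999, -110.62418048]), 'force': array([0.31287952, 0.50847047, 0.14600324]), 'wrist_torque': array([-0.06295669,  0.01559687,  0.01804693]), 'grip_width': 0.08730178517883413}
```

View pics/scene0.png

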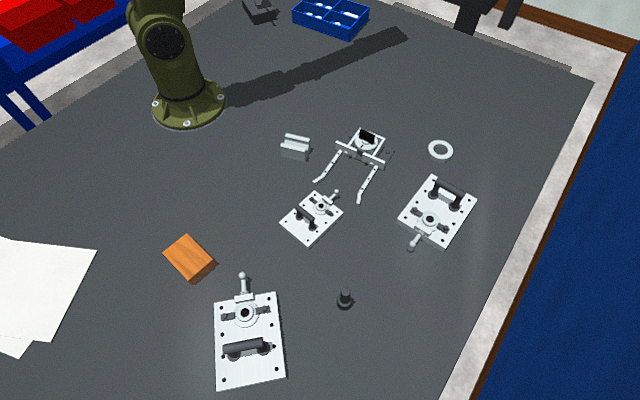

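View pics/top0.png

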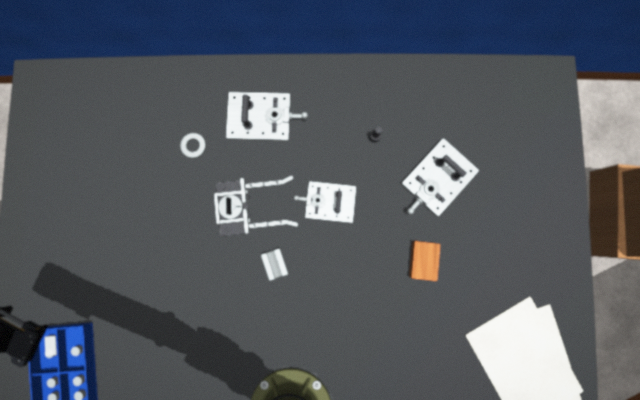

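The top view shows three plates, at (259,116), (441,178) and (330,202). The one at (330,202) is the smallest and lies before the rail mouth with its bolt towards the dock, so it fits the description. I'll confirm it enlarged.

Run:
```python
import cv2
a=cv2.imread('pics/top0.png')[165:250,205:365]; cv2.imwrite('pics/top0c.png',cv2.resize(a,None,fx=5,fy=5,interpolation=cv2.INTER_CUBIC))
a=cv2.imread('pics/scene0.png')[115:250,270:400]; cv2.imwrite('pics/scene0c.png',cv2.resize(a,None,fx=4.4,fy=4.4,interpolation=cv2.INTER_CUBIC))
```

```text
(no output)
```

View pics/top0c.png

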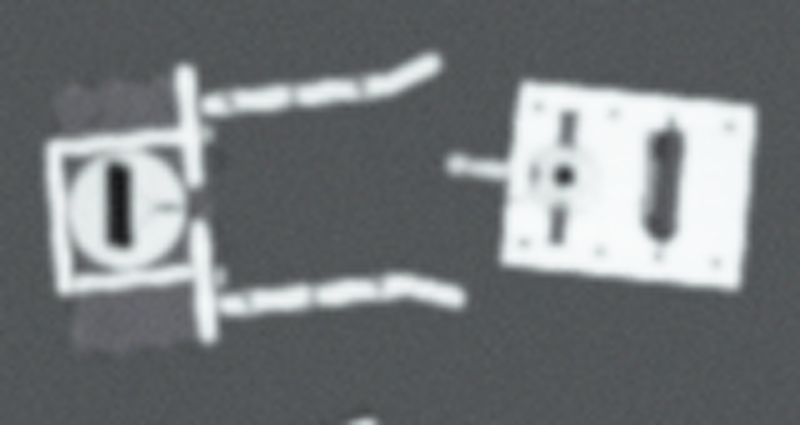

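View pics/scene0c.png

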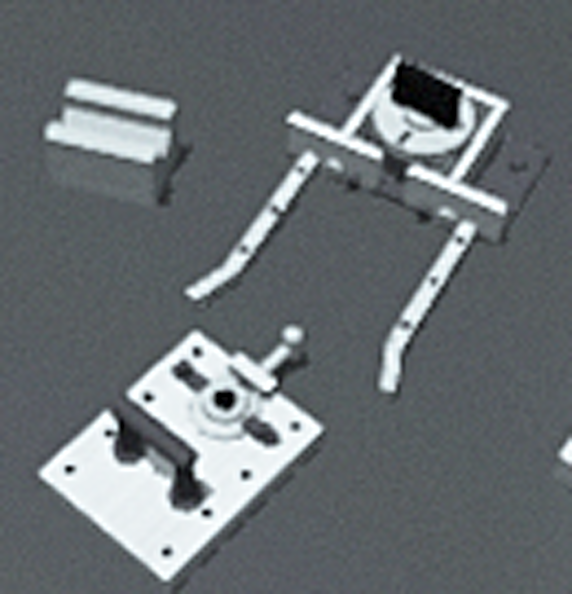

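The crops confirm it: the smallest plate is at (330,202) with its bolt towards the open cam, and the wing is at about (229,206). Next I'll fit both poses.

```bash
cat > geo.py <<'E'
import numpy as np,cv2
from scipy.optimize import least_squares
class Cam:
    def __init__(s,tag):
        d=np.load(f'pics/{tag}.npz'); s.K=d['intrinsics'];s.D=d['distortion'];s.W=d['world_from_camera']
    def proj(s,P):
        P=np.atleast_2d(P); c=(P-s.W[:3,3])@s.W[:3,:3]; c=c*[1,-1,-1]
        return cv2.projectPoints(c.reshape(-1,1,3),np.zeros(3),np.zeros(3),s.K,s.D)[0].reshape(-1,2)
    def ray(s,uv,z):
        n=cv2.undistortPoints(np.array(uv,float).reshape(-1,1,2),s.K,s.D).reshape(-1,2)
        d=np.c_[n[:,0],-n[:,1],-np.ones(len(n))]@s.W[:3,:3].T
        o=s.W[:3,3]; return o+d*((np.atleast_1d(z)-o[2])/d[:,2])[:,None]
def uncrop(p,f,x0,y0): return (np.array(p,float)+.5)/f-.5+[x0,y0]
def Rz(t): c,s=np.cos(t),np.sin(t); return np.array([[c,-s,0],[s,c,0],[0,0,1]])
def fit(obs,x0):
    # obs: list of (cam, local pts, uv)
    def f(q):
        return np.concatenate([(c.proj(L@Rz(q[2]).T+[q[0],q[1],0])-uv).ravel() for c,L,uv in obs])
    r=least_squares(f,x0); return r.x,r.fun.reshape(-1,2)
E
cat > m1.py <<'E'
from geo import *
T=Cam('top0');S=Cam('scene0')
t=lambda p:uncrop(p,5,205,165); s=lambda p:uncrop(p,4.4,270,115)
PL=np.array([[65,-50,18],[-65,-50,18],[-65,50,18],[65,50,18]])/1e3
tp=t([(521,82),(757,105),(741,290),(502,264)])
# scene corners: front-right(dock right) etc. 
sp=s([(323,430),(165,580),(40,473),(195,330)])
for c,uv in((T,tp),(S,sp)):
    w=c.ray(uv,.018); print(np.round(w,4).tolist(), np.round(np.linalg.norm(np.diff(w,axis=0),axis=1),4))
for o in([(T,PL,tp)],[(S,PL,sp)],[(T,PL,tp),(S,PL,sp)]):
    q,r=fit(o,[.5,-.1,1.5]); print('plate',np.round(q,4),np.degrees(q[2]),np.round(r,1).tolist())
# dock: housing far corners, 
DT=np.array([[87,-41,34],[87,41,34]])/1e3
dt=t([(46,142),(61,294)]); ds=s([(508,103),(397,53)])
wt=T.ray(t([(118,205)]),.075); print('wing T',wt, S.ray(s([(430,80)]),.075))
print('disc centre guess')
for o in([(T,DT,dt)],[(S,DT,ds)],[(T,DT,dt),(S,DT,ds)]):
    q,r=fit(o,[.5,.1,1.5]); print('dock',np.round(q,4),np.degrees(q[2]),np.round(r,1).tolist())
ru=T.ray(t([(205,112),(370,94)]),.012); rl=T.ray(t([(228,293),(400,277)]),.012)
print('rails',ru,rl,np.degrees(np.arctan2(*(ru[0]-ru[1])[1::-1])),np.degrees(np.arctan2(*(rl[0]-rl[1])[1::-1])))
E
python3 m1.py
```

```text
[[0.6179, -0.0496, 0.018], [0.6045, -0.1801, 0.018], [0.5024, -0.1698, 0.018], [0.5172, -0.039, 0.018]] [0.1311 0.1026 0.1316]
[[0.6198, -0.0543, 0.018], [0.6036, -0.1811, 0.018], [0.5073, -0.1698, 0.018], [0.5199, -0.042, 0.018]] [0.1278 0.097  0.1285]
plate [ 0.5605 -0.1096  1.4649] 83.93372182683376 [[0.2, 0.3], [-0.2, 0.4], [-0.3, -0.5], [0.3, -0.1]]
plate [ 0.5626 -0.1117  1.4555] 83.39564618299633 [[0.3, -0.4], [0.2, 0.5], [-0.7, -0.2], [0.3, -0.1]]
plate [ 0.5615 -0.1106  1.4603] 83.66621043103925 [[0.7, -0.2], [0.2, 0.2], [-0.0, -0.8], [0.5, -0.6], [0.2, -1.1], [0.3, -0.0], [-0.8, -0.6], [0.1, -0.6]]
wing T [[0.54574118 0.16071524 0.075     ]] [[0.55034065 0.15875807 0.075     ]]
disc centre guess
dock [0.5528 0.1184 1.6911] 96.89290696824803 [[0.0, 0.3], [-0.0, -0.3]]
dock [0.5489 0.1163 1.6301] 93.3986434364628 [[0.2, 0.1], [-0.2, -0.1]]
dock [0.5514 0.1177 1.6691] 95.63055739545953 [[0.6, 0.1], [-0.2, -0.4], [0.4, -0.6], [-0.5, -0.1]]
rails [[0.60279744 0.12654472 0.012     ]
 [0.61245052 0.03454943 0.012     ]] [[0.50211481 0.11236191 0.012     ]
 [0.51062452 0.01741039 0.012     ]] 95.99013906582238 95.12125898093176
```

```bash
cat > plan.py <<'E'
import numpy as np,sys
from scipy.spatial.transform import Rotation as R
from cell import telemetry
np.set_printoptions(suppress=True,precision=4)
def down(psi): # tool x down, tool z horizontal at heading psi deg
    z=np.array([np.cos(np.radians(psi)),np.sin(np.radians(psi)),0]); x=np.array([0,0,-1.]); return np.c_[x,np.cross(z,x),z]
def cur():
    o=telemetry.get_obs(); return o,np.array(o['tool_pos']),R.from_euler('xyz',o['tool_rot'],degrees=True).as_matrix()
def plan(p,psi):
    o,c,M=cur(); off=M.T@(np.array(p)-c)
    print('t',o['time_s'],'pos',c,'z-heading',np.degrees(np.arctan2(M[1,2],M[0,2])),'F',np.round(o['force'],2),'M',np.round(o['wrist_torque'],3),'w',round(o['grip_width'],4),'q',np.round(o['qpos'],1))
    print('offset',off,'dist',np.linalg.norm(off))
    for ps in(psi,psi+180):
        rv=R.from_matrix(M.T@down(ps)).as_rotvec(); print('psi',ps,'ang',rv,np.degrees(np.linalg.norm(rv)))
E
python3 - <<'E'
from plan import *
plan([.5593,-.1305,.12],83.7)
_,c,M=cur(); print(M)
from geo import *
T=Cam('top0');print(T.ray(uncrop([(663,185)],5,205,165),.066))
E
```

```text
t 0.1 pos [0.2724 0.5896 0.2296] z-heading 65.20690491451693 F [0.31 0.51 0.15] M [-0.063  0.016  0.018] w 0.0873 q [-64.4  18.4  -4.   83.2   1.3  78.5  -3.3]
offset [ 0.1106 -0.5624 -0.5333] dist 0.7828556661016819
psi 83.7 ang [-0.3228 -0.0017 -0.0002] 18.49334421274786
psi 263.7 ang [ 2.8188 -0.0002  0.0024] 161.506917700372
[[-0.0006 -0.9078  0.4193]
 [-0.0016  0.4193  0.9078]
 [-1.     -0.0001 -0.0017]]
[[ 0.5559 -0.1253  0.066 ]]
```

>>> {"name": "drive_tool", "arguments": {
  "offset": [
    [0,-0.04,-0.038],
    [0,-0.08,-0.076],
    [0,-0.12,-0.114],
    [0,-0.16,-0.152],
    [0,-0.2,-0.19],
    [0,-0.24,-0.228],
    [0,-0.28,-0.266],
    [0,-0.32,-0.304],
    [0,-0.36,-0.342],
    [0,-0.4,-0.38]
  ],
  "angular": [
    [-0.03,0,0],
    [-0.06,0,0],
    [-0.1,0,0],
    [-0.13,0,0],
    [-0.16,0,0],
    [-0.2,0,0],
    [-0.23,0,0],
    [-0.26,0,0],
    [-0.3,0,0],
    [-0.323,0,0]
  ],
  "fingers": -1,
  "squeeze": 15
}}

```text
time_s: 1.35
tool_pos: [0.4764, 0.0752, 0.2301]
tool_rot: [161.1, 89.9, -115.2]
force: [0.9, 0.6, 0.2]
grip_width: 0.087
```

Run:
```python
from plan import *
plan([.558,-.129,.12],83.7)
```

```text
t 1.35 pos [0.4764 0.0752 0.2301] z-heading 83.77011458218892 F [0.9  0.55 0.16] M [ 0.082 -0.041  0.062] w 0.087 q [-33.6  -2.8  20.8 106.8   1.1  75.9  70.7]
offset [ 0.1103 -0.1033 -0.1939] dist 0.24587965798012434
psi 83.7 ang [ 0.0012 -0.0014 -0.0005] 0.1112130156419663
psi 263.7 ang [-3.1404  0.0008 -0.0022] 179.92990541783809
```

>>> {"name": "drive_tool", "arguments": {
  "offset": [
    [0.005,-0.025,-0.045],
    [0.01,-0.05,-0.09],
    [0.02,-0.075,-0.14],
    [0.05,-0.103,-0.194],
    [0.09,-0.103,-0.194],
    [0.11,-0.103,-0.194],
    [0.11,-0.103,-0.194]
  ],
  "angular": [
    [0,0,0],
    [0,0,0],
    [0,0,0],
    [0,0,0],
    [0,0,0],
    [0,0,0],
    [0,0,0]
  ]
}}

```text
time_s: 2.22
tool_pos: [0.556, -0.1288, 0.1182]
tool_rot: [109.5, 89.7, -166.7]
force: [-0.1, 0.5, 0.5]
grip_width: 0.0871
```

Run:
```python
from plan import *
from snap import *
plan([.558,-.129,.051],83.7)
snap('scene','scene1');snap('top','top1')
a=cv2.imread('pics/scene1.png')[115:265,250:410]; cv2.imwrite('pics/scene1c.png',cv2.resize(a,None,fx=4,fy=4,interpolation=cv2.INTER_CUBIC))
```

```text
t 2.225 pos [ 0.556  -0.1288  0.1182] z-heading 83.75317672725174 F [-0.15  0.52  0.53] M [0.018 0.007 0.   ] w 0.0871 q [-18.4  15.2  33.1 103.4  -9.   64.4 101.5]
offset [ 0.0672 -0.0024  0.0002] dist 0.06725432344864773
psi 83.7 ang [ 0.0009 -0.0018 -0.0051] 0.31639303589816076
psi 263.7 ang [-3.1407  0.0081 -0.0029] 179.94709072589583
```

View pics/scene1c.png

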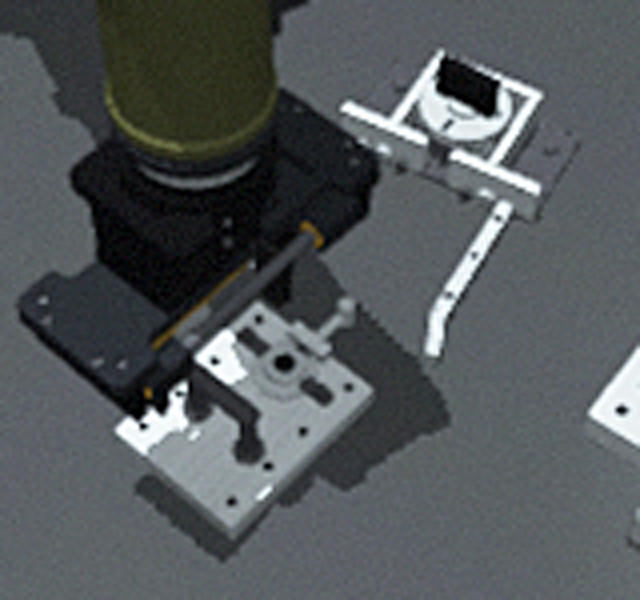

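The open fingers straddle the bar (crop around (225,400)). Now I'll lower and close.

>>> {"name": "drive_tool", "arguments": {
  "offset": [
    [0.02,-0.002,0],
    [0.04,-0.002,0],
    [0.055,-0.002,0],
    [0.067,-0.002,0],
    [0.067,-0.002,0]
  ],
  "angular": [
    [0,0,0],
    [0,0,0],
    [0,0,0],
    [0,0,0],
    [0,0,0]
  ]
}}

```text
time_s: 2.95
tool_pos: [0.5591, -0.1292, 0.0526]
tool_rot: [127.6, 89.8, -148.6]
force: [-0.3, -0.4, -0.1]
grip_width: 0.0867
```

>>> {"name": "drive_tool", "arguments": {
  "offset": [
    [0,0,0],
    [0,0,0],
    [0,0,0],
    [0,0,0],
    [0,0,0],
    [0,0,0]
  ],
  "angular": [
    [0,0,0],
    [0,0,0],
    [0,0,0],
    [0,0,0],
    [0,0,0],
    [0,0,0]
  ],
  "fingers": 1,
  "squeeze": 15
}}

```text
time_s: 3.7
tool_pos: [0.559, -0.1292, 0.0526]
tool_rot: [126.9, 89.8, -149.3]
force: [0.3, 0.2, -1.3]
grip_width: 0.0349
```

Run:
```python
from plan import *
from snap import *
plan([.558,-.129,.051],83.7)
snap('scene','scene2');snap('top','top2')
a=cv2.imread('pics/scene2.png')[115:265,250:410]; cv2.imwrite('pics/scene2c.png',cv2.resize(a,None,fx=4,fy=4,interpolation=cv2.INTER_CUBIC))
a=cv2.imread('pics/top2.png')[165:250,205:365]; cv2.imwrite('pics/top2c.png',cv2.resize(a,None,fx=5,fy=5,interpolation=cv2.INTER_CUBIC))
```

```text
t 3.7 pos [ 0.559  -0.1292  0.0526] z-heading 83.77992436091571 F [ 0.32  0.2  -1.3 ] M [ 0.029 -0.055 -0.012] w 0.0349 q [-16.9  20.   31.9 106.2 -12.3  57.3 104. ]
offset [0.0016 0.001  0.0001] dist 0.0019175853427401582
psi 83.7 ang [ 0.0014 -0.0017 -0.0023] 0.18478084360516106
psi 263.7 ang [-3.1402  0.0036 -0.0027] 179.9201921300244
```

View pics/scene2c.png

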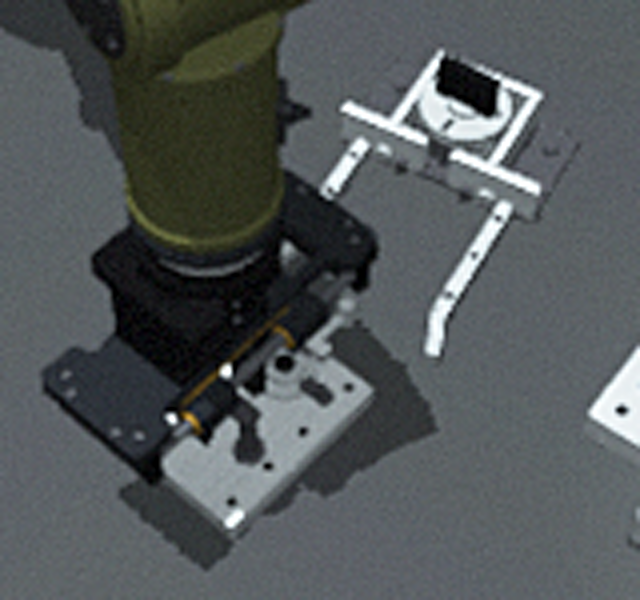

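View pics/top2c.png

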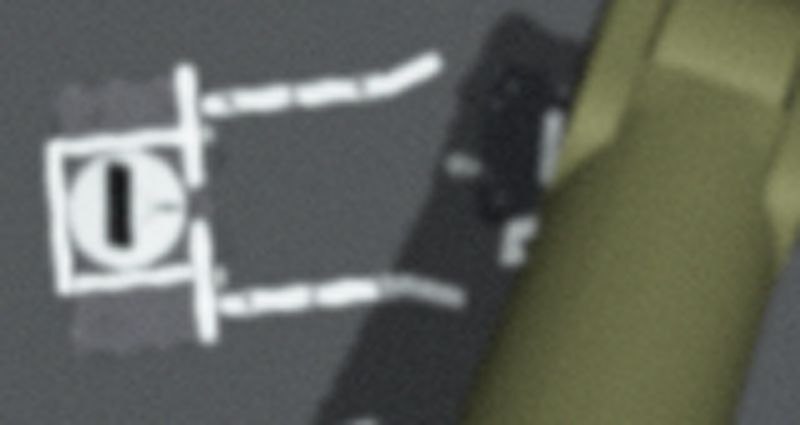

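Fingers are still closing, at 35 mm.

>>> {"name": "drive_tool", "arguments": {
  "offset": [
    [0,0,0],
    [0,0,0],
    [0,0,0],
    [0,0,0]
  ],
  "angular": [
    [0,0,0],
    [0,0,0],
    [0,0,0],
    [0,0,0]
  ]
}}

```text
time_s: 4.3
tool_pos: [0.559, -0.1298, 0.0526]
tool_rot: [136.7, 89.8, -139.5]
force: [-0.0, -2.3, -0.6]
grip_width: 0.0136
```

Run:
```python
from plan import *
plan([.558,-.129,.051],95.5)
```

```text
t 4.3 pos [ 0.559  -0.1298  0.0526] z-heading 83.76262039442055 F [-0.01 -2.29 -0.57] M [-0.429 -0.051  0.011] w 0.0136 q [-16.8  20.   32.  106.2 -12.3  57.3 104. ]
offset [0.0016 0.001  0.0006] dist 0.00199423454345766
psi 95.5 ang [-0.2049 -0.0022 -0.0025] 11.739071884490249
psi 275.5 ang [ 2.9367 -0.0037  0.0032] 168.26247912196206
```

Run:
```python
from plan import *
plan([.575,-.122,.0526],95.5)
```

```text
t 4.3 pos [ 0.559  -0.1298  0.0526] z-heading 83.76262039442055 F [-0.01 -2.29 -0.57] M [-0.429 -0.051  0.011] w 0.0136 q [-16.8  20.   32.  106.2 -12.3  57.3 104. ]
offset [-0.0001 -0.0151  0.0094] dist 0.01780240422858851
psi 95.5 ang [-0.2049 -0.0022 -0.0025] 11.739071884490249
psi 275.5 ang [ 2.9367 -0.0037  0.0032] 168.26247912196206
```

>>> {"name": "drive_tool", "arguments": {
  "offset": [
    [0,-0.003,0.002],
    [0,-0.006,0.004],
    [0,-0.009,0.006],
    [0,-0.012,0.008],
    [0,-0.015,0.0094],
    [0,-0.015,0.0094]
  ],
  "angular": [
    [-0.04,0,0],
    [-0.08,0,0],
    [-0.12,0,0],
    [-0.165,0,0],
    [-0.205,-0.002,-0.002],
    [-0.205,-0.002,-0.002]
  ]
}}

```text
time_s: 5.05
tool_pos: [0.5744, -0.1228, 0.0525]
tool_rot: [107.8, 89.9, -156.7]
force: [-3.1, -3.6, 3.7]
grip_width: 0.0132
```

Run:
```python
from plan import *
from snap import *
plan([.575,-.122,.0526],95.5)
snap('scene','scene3');snap('top','top3')
a=cv2.imread('pics/scene3.png')[115:265,250:410]; cv2.imwrite('pics/scene3c.png',cv2.resize(a,None,fx=4,fy=4,interpolation=cv2.INTER_CUBIC))
a=cv2.imread('pics/top3.png')[165:250,205:365]; cv2.imwrite('pics/top3c.png',cv2.resize(a,None,fx=5,fy=5,interpolation=cv2.INTER_CUBIC))
```

```text
t 5.05 pos [ 0.5744 -0.1228  0.0525] z-heading 95.50515428107465 F [-3.09 -3.56  3.66] M [-0.656  0.742  0.019] w 0.0132 q [-15.2  21.2  29.4 104.2 -12.   57.8 114.5]
offset [-0.0001 -0.0007  0.0008] dist 0.0010253781597530864
psi 95.5 ang [ 0.0001 -0.0006 -0.0018] 0.10675811634609081
psi 275.5 ang [-3.1415  0.0028 -0.0009] 179.99487456428307
```

View pics/scene3c.png

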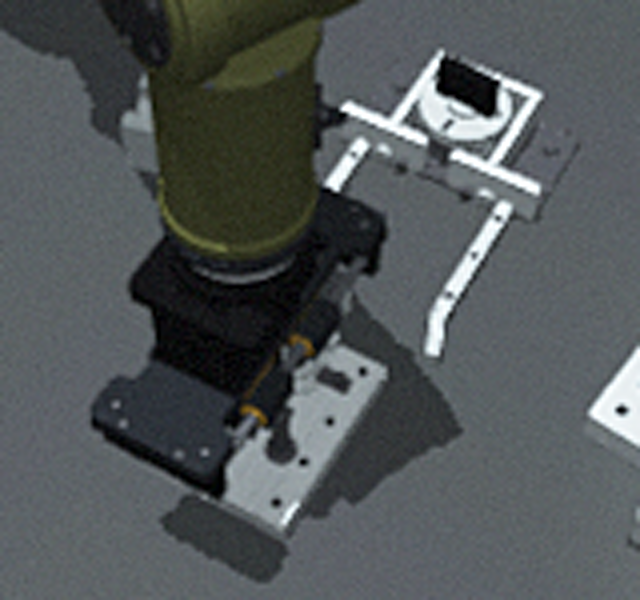

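View pics/top3c.png

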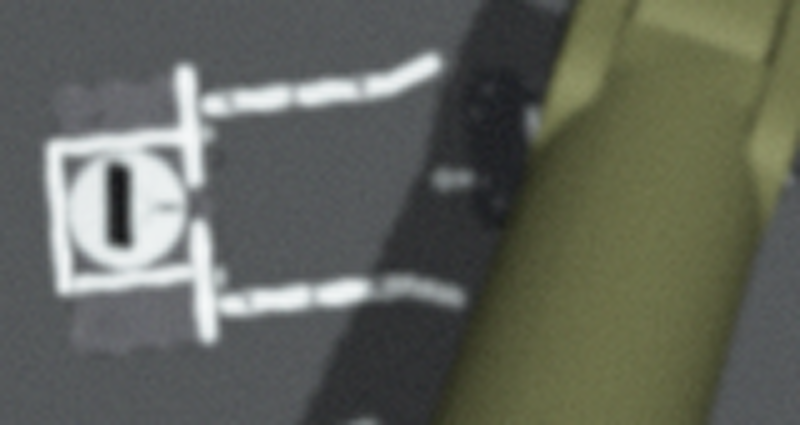

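Run:
```python
from geo import *
T=Cam('top3');S=Cam('scene3')
D=np.array([.552,.117,0]);M=Rz(np.radians(95.5))
p=T.ray(uncrop([(439,178)],5,205,165),.033); print('pin',p,(p-D)@M)
p=S.ray(uncrop([(388,372),(288,533)],4,250,115),.018); print('right edge',p,(p-D)@M)
# rail mouth marks in scene: right rail inner edge top z=.012
p=S.ray(uncrop([(503,205),(443,295),(427,348)],4,250,115),.012); print('S right rail',(p-D)@M)
p=T.ray(uncrop([(205,112),(370,94),(430,68),(228,293),(400,277),(463,295)],5,205,165),.012); print('T rails',(p-D)@M)
```

```text
pin [[ 0.56330684 -0.0052444   0.033     ]] [[-0.12276532  0.00046182  0.033     ]]
right edge [[ 0.61937747 -0.03759115  0.018     ]
 [ 0.63356099 -0.16405127  0.018     ]] [[-0.16033729 -0.05225037  0.018     ]
 [-0.28757464 -0.05424793  0.018     ]]
S right rail [[-1.19497107e-04 -5.50098856e-02  1.20000000e-02]
 [-8.68644936e-02 -5.37791457e-02  1.20000000e-02]
 [-1.28556746e-01 -6.37971507e-02  1.20000000e-02]]
T rails [[ 0.00463206 -0.0514784   0.012     ]
 [-0.08786491 -0.05226969  0.012     ]
 [-0.12247349 -0.06345845  0.012     ]
 [ 0.00016455  0.05010007  0.012     ]
 [-0.09516546  0.05073024  0.012     ]
 [-0.12878228  0.06404377  0.012     ]]
```

Lateral offset checks out to about 0.5 mm (pin, rails and plate edge agree). Now I'll enter the rails gently.

>>> {"name": "drive_tool", "arguments": {
  "offset": [
    [0,0,0.012],
    [0,0,0.024],
    [0,0,0.034],
    [0,0,0.044],
    [0,0,0.052],
    [0,0,0.06]
  ],
  "angular": [
    [0.005,0,0],
    [0.005,0,0],
    [0.005,0,0],
    [0.005,0,0],
    [0.005,0,0],
    [0.005,0,0]
  ]
}}

```text
time_s: 5.9
tool_pos: [0.5687, -0.0628, 0.0526]
tool_rot: [125.8, 89.9, -139.0]
force: [0.4, -5.4, -0.4]
grip_width: 0.0132
```

```bash
cat > st.py <<'E'
from plan import *
o,c,M=cur(); D=np.array([.552,.117]); a=np.radians(95.5); u=np.array([np.cos(a),np.sin(a)]); n=np.array([-u[1],u[0]])
print('front s',(c[:2]-D)@u+.085,'lat',(c[:2]-D)@n,'z',c[2],'head',np.degrees(np.arctan2(M[1,2],M[0,2])),'Fu',np.array(o['force'])[:2]@u,'Fn',np.array(o['force'])[:2]@n,'Fz',o['force'][2],'M',o['wrist_torque'],'w',o['grip_width'],'t',o['time_s'])
E
python3 st.py
```

```text
front s -0.09555217151355476 lat 0.0006476146457699241 z 0.052581962695666236 head 95.18449816858741 Fu -5.40186114430291 Fn 0.11997380545186516 Fz -0.41084417235135184 M [-1.0239 -0.0809  0.0045] w 0.01321907234361959 t 5.9
```

>>> {"name": "drive_tool", "arguments": {
  "offset": [
    [0,0,0.01],
    [0,0,0.02],
    [0,0,0.03],
    [0,0,0.038],
    [0,0,0.045]
  ],
  "angular": [
    [0,0,0],
    [0,0,0],
    [0,0,0],
    [0,0,0],
    [0,0,0]
  ]
}}

```text
time_s: 6.52
tool_pos: [0.5645, -0.0175, 0.0526]
tool_rot: [127.3, 89.9, -137.5]
force: [0.6, -5.3, -0.3]
grip_width: 0.0132
```

```bash
python3 st.py
```

```text
front s -0.050129105115191766 lat 0.0004381585664888399 z 0.052555600699408594 head 95.18691157165107 Fu -5.319264937940234 Fn -0.10108180759498703 Fz -0.3033043992870801 M [-1.1052 -0.0786 -0.0122] w 0.01317666116647777 t 6.525
```

Going smoothly, with constant drag and no side force.

>>> {"name": "drive_tool", "arguments": {
  "offset": [
    [0,0,0.008],
    [0,0,0.016],
    [0,0,0.024],
    [0,0,0.03],
    [0,0,0.034]
  ],
  "angular": [
    [0,0,0],
    [0,0,0],
    [0,0,0],
    [0,0,0],
    [0,0,0]
  ]
}}

```text
time_s: 7.15
tool_pos: [0.5613, 0.0165, 0.0526]
tool_rot: [128.6, 89.9, -136.2]
force: [1.3, -6.0, -0.9]
grip_width: 0.0133
```

```bash
python3 st.py
```

```text
front s -0.0159318495042038 lat 0.00034005305389936505 z 0.05255123893992632 head 95.19215245127243 Fu -6.101803343939842 Fn -0.7547192925297269 Fz -0.8509282446142583 M [-1.098  -0.0609 -0.0208] w 0.01333547416064313 t 7.15
```

>>> {"name": "drive_tool", "arguments": {
  "offset": [
    [0,0,0.002],
    [0,0,0.004],
    [0,0,0.006],
    [0,0,0.008],
    [0,0,0.0095]
  ],
  "angular": [
    [0,0,0],
    [0,0,0],
    [0,0,0],
    [0,0,0],
    [0,0,0]
  ]
}}

```text
time_s: 7.78
tool_pos: [0.5604, 0.0257, 0.0525]
tool_rot: [130.4, 89.9, -134.4]
force: [0.1, -5.0, 0.7]
grip_width: 0.0133
```

```bash
python3 st.py
```

```text
front s -0.0066571027878192385 lat 0.0004211913584054608 z 0.05254480476037432 head 95.17357752960797 Fu -4.983921371913073 Fn 0.3669638447675173 Fz 0.6632252496767117 M [-1.1741 -0.1354  0.0018] w 0.013322557647001165 t 7.775
```

>>> {"name": "drive_tool", "arguments": {
  "offset": [
    [0,0,0.001],
    [0,0,0.002],
    [0,0,0.003]
  ],
  "angular": [
    [0,0,0],
    [0,0,0],
    [0,0,0]
  ]
}}

```text
time_s: 8.15
tool_pos: [0.5601, 0.0284, 0.0526]
tool_rot: [135.2, 89.8, -129.7]
force: [1.5, -5.5, 0.6]
grip_width: 0.0133
```

```bash
python3 st.py
```

```text
front s -0.003972091185930282 lat 0.0004346254056968139 z 0.052572209459166394 head 95.14545683685972 Fu -5.593693878230182 Fn -0.9643948871257413 Fz 0.5676095438695021 M [-1.0885 -0.1404  0.0241] w 0.013303241968267578 t 8.15
```

>>> {"name": "drive_tool", "arguments": {
  "offset": [
    [0,0,0.001],
    [0,0,0.002],
    [0,0,0.0025]
  ],
  "angular": [
    [0,0,0],
    [0,0,0],
    [0,0,0]
  ]
}}

```text
time_s: 8.52
tool_pos: [0.5599, 0.0304, 0.0525]
tool_rot: [142.7, 89.8, -122.2]
force: [1.0, -5.9, -0.1]
grip_width: 0.0131
```

```bash
python3 st.py
```

```text
front s -0.0019340833682418984 lat 0.0004699575655114831 z 0.05253985278978534 head 95.1266483915405 Fu -5.9437864791507735 Fn -0.4338678423073447 Fz -0.11984170512154194 M [-1.2639 -0.2251  0.0119] w 0.013108851778384773 t 8.525
```

>>> {"name": "drive_tool", "arguments": {
  "offset": [
    [0,0,0.001],
    [0,0,0.002],
    [0,0,0.002]
  ],
  "angular": [
    [0,0,0],
    [0,0,0],
    [0,0,0]
  ]
}}

```text
time_s: 8.9
tool_pos: [0.5598, 0.0311, 0.0526]
tool_rot: [156.8, 89.7, -108.1]
force: [0.9, -6.8, 0.8]
grip_width: 0.0128
```

```bash
python3 st.py
```

```text
front s -0.001239676492040348 lat 0.00043799786871360976 z 0.052575988123390774 head 95.08044883371569 Fu -6.878789088111781 Fn -0.2430454187569665 Fz 0.8029016905524721 M [-1.4392 -0.2444  0.0314] w 0.012826923847262165 t 8.9
```

>>> {"name": "drive_tool", "arguments": {
  "offset": [
    [0,0,0.001],
    [0,0,0.002],
    [0,0,0.002],
    [0,0,0.002]
  ],
  "angular": [
    [0,0,0],
    [0,0,0],
    [0,0,0],
    [0,0,0]
  ]
}}

```text
time_s: 9.4
tool_pos: [0.5598, 0.0313, 0.0526]
tool_rot: [165.0, 89.6, -100.0]
force: [1.0, -8.5, 1.0]
grip_width: 0.013
```

```bash
python3 st.py
```

```text
front s -0.001089285993526215 lat 0.00044950003804144334 z 0.052628069569237074 head 95.00763998517169 Fu -8.595080976184901 Fn -0.14153128334558537 Fz 1.034103695866152 M [-1.6378 -0.2654  0.0762] w 0.013014310753729831 t 9.4
```

>>> {"name": "drive_tool", "arguments": {
  "offset": [
    [0,0,0.002],
    [0,0,0.003],
    [0,0,0.004],
    [0,0,0.004]
  ],
  "angular": [
    [0,0,0],
    [0,0,0],
    [0,0,0],
    [0,0,0]
  ]
}}

```text
time_s: 9.9
tool_pos: [0.5598, 0.032, 0.0529]
tool_rot: [172.2, 89.4, -92.9]
force: [-0.0, -10.1, 1.6]
grip_width: 0.0133
```

```bash
python3 st.py
python3 - <<'E'
from snap import *
snap('scene','scene4')
snap('top','top4')
a=cv2.imread('pics/scene4.png')[85:205,290:430]; cv2.imwrite('pics/scene4c.png',cv2.resize(a,None,fx=5,fy=5,interpolation=cv2.INTER_CUBIC))
a=cv2.imread('pics/top4.png')[165:250,205:325]; cv2.imwrite('pics/top4c.png',cv2.resize(a,None,fx=6,fy=6,interpolation=cv2.INTER_CUBIC))
E
```

```text
front s -0.0003360510205072248 lat 0.00039526333042206604 z 0.05289539871796252 head 94.8971507709103 Fu -10.03228091709333 Fn 1.0118183130872558 Fz 1.551658877555705 M [-2.1454 -0.1132  0.0734] w 0.013294710466898323 t 9.9
```

View pics/scene4c.png

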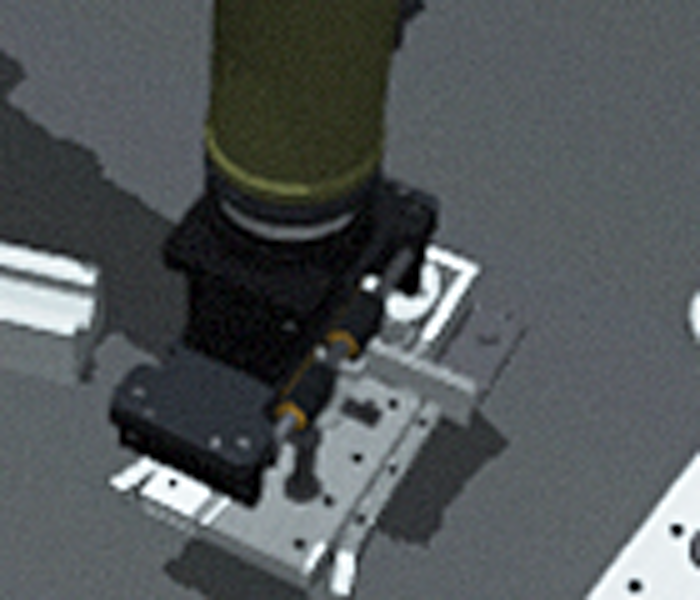

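View pics/top4c.png

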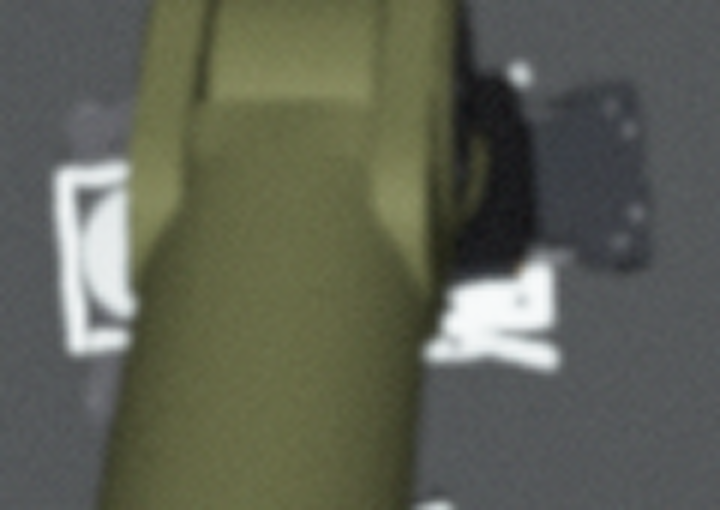

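The plate's in the rails and the force has risen by about 4 N over the last 1.5 mm, so it's on the plungers. Now I'll let go and lift.

>>> {"name": "drive_tool", "arguments": {
  "offset": [
    [0,0,0],
    [0,0,0],
    [0,0,0],
    [0,0,0],
    [0,0,0],
    [-0.03,0,0],
    [-0.06,0,0],
    [-0.09,0,0],
    [-0.1,0,0],
    [-0.1,0,0]
  ],
  "angular": [
    [0,0,0],
    [0,0,0],
    [0,0,0],
    [0,0,0],
    [0,0,0],
    [0,0,0],
    [0,0,0],
    [0,0,0],
    [0,0,0],
    [0,0,0]
  ],
  "fingers": -1
}}

```text
time_s: 11.25
tool_pos: [0.56, 0.0332, 0.1529]
tool_rot: [175.9, 89.5, -89.2]
force: [0.2, -0.0, -0.8]
grip_width: 0.0867
```

```bash
python3 st.py
python3 - <<'E'
from snap import *
from plan import *
plan([.5475,.161,.11],95)
snap('scene','scene5')
a=cv2.imread('pics/scene5.png')[85:205,290:430]; cv2.imwrite('pics/scene5c.png',cv2.resize(a,None,fx=5,fy=5,interpolation=cv2.INTER_CUBIC))
E
```

```text
front s 0.0007781312809115176 lat 9.3051000506864e-05 z 0.15293583343913605 head 94.90387956830203 Fu -0.043222158648083014 Fn -0.18842392134882788 Fz -0.8365317291474937 M [-0.005   0.0286 -0.0035] w 0.08667588775558092 t 11.25
t 11.25 pos [0.56   0.0332 0.1529] z-heading 94.90387956830203 F [ 0.19 -0.02 -0.84] M [-0.005  0.029 -0.003] w 0.0867 q [-30.7  11.1  27.3 102.7  -4.9  67.6  92.9]
offset [0.0417 0.0015 0.1288] dist 0.1354366009793091
psi 95 ang [-0.0017 -0.0092 -0.0007] 0.5389502650372213
psi 275 ang [ 3.1399 -0.001   0.0145] 179.90370648672945
```

View pics/scene5c.png

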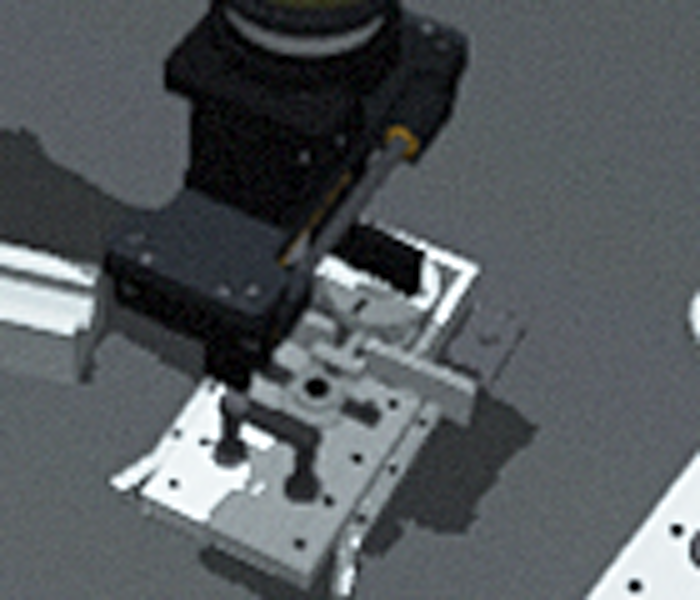

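Run:
```python
from plan import *
plan([.548,.162,.056],94.7)
```

```text
t 11.3 pos [0.5593 0.0331 0.152 ] z-heading 94.9051670102148 F [ 0.18 -0.56 -0.59] M [0.047 0.061 0.005] w 0.0867 q [-30.7  11.1  27.2 102.7  -4.9  67.6  92.9]
offset [0.0948 0.     0.1303] dist 0.16116502579223219
psi 94.7 ang [ 0.0036 -0.0095 -0.0023] 0.5970500415845704
psi 274.7 ang [-3.138   0.0037 -0.0149] 179.79547809960914
```

>>> {"name": "drive_tool", "arguments": {
  "offset": [
    [0,0,0.03],
    [0,0,0.065],
    [0,0,0.1],
    [0.005,0,0.13],
    [0.02,0,0.13],
    [0.03,0,0.13],
    [0.03,0,0.13]
  ],
  "angular": [
    [0.003,-0.009,-0.002],
    [0.003,-0.009,-0.002],
    [0.003,-0.009,-0.002],
    [0.003,-0.009,-0.002],
    [0.003,-0.009,-0.002],
    [0.003,-0.009,-0.002],
    [0.003,-0.009,-0.002]
  ]
}}

```text
time_s: 12.18
tool_pos: [0.5473, 0.1602, 0.119]
tool_rot: [124.3, 89.8, -141.1]
force: [-0.2, 1.0, 0.0]
grip_width: 0.0868
```

Run:
```python
from snap import *
from plan import *
plan([.548,.162,.056],94.7)
snap('scene','scene6')
a=cv2.imread('pics/scene6.png')[65:205,290:430]; cv2.imwrite('pics/scene6c.png',cv2.resize(a,None,fx=4,fy=4,interpolation=cv2.INTER_CUBIC))
```

```text
t 12.175 pos [0.5473 0.1602 0.119 ] z-heading 94.59731928238058 F [-0.24  1.03  0.03] M [ 0.038  0.029 -0.064] w 0.0868 q [-38.6  14.   22.4 103.1  -5.8  64.2  80.3]
offset [ 0.063  -0.001   0.0019] dist 0.06307337640512742
psi 94.7 ang [-0.0018 -0.0023 -0.0034] 0.2561337264844955
psi 274.7 ang [ 3.1398 -0.0053  0.0036] 179.89709603088343
```

View pics/scene6c.png

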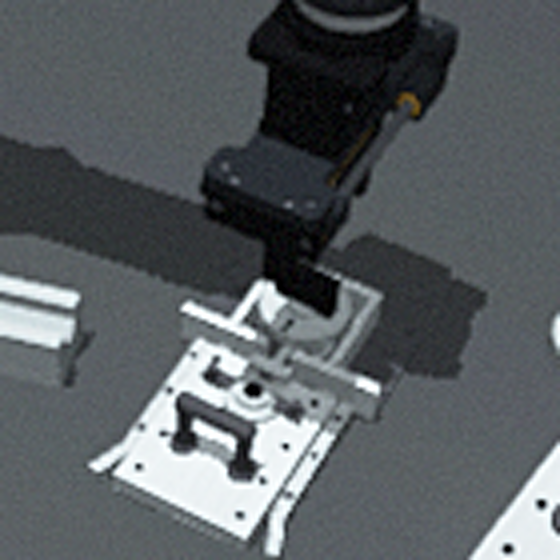

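The fingers are above the wing, straddling it, and the plate lies between the rails. Next, lower and grip.

>>> {"name": "drive_tool", "arguments": {
  "offset": [
    [0.02,-0.001,0.002],
    [0.04,-0.001,0.002],
    [0.055,-0.001,0.002],
    [0.062,-0.001,0.002],
    [0.063,-0.001,0.002]
  ],
  "angular": [
    [0,-0.002,-0.003],
    [0,-0.002,-0.003],
    [0,-0.002,-0.003],
    [0,-0.002,-0.003],
    [0,-0.002,-0.003]
  ]
}}

```text
time_s: 12.85
tool_pos: [0.5488, 0.1623, 0.0569]
tool_rot: [-75.9, 89.9, 18.7]
force: [-0.1, 0.2, -0.1]
grip_width: 0.0868
```

>>> {"name": "drive_tool", "arguments": {
  "offset": [
    [0,0,0],
    [0,0,0],
    [0,0,0],
    [0,0,0],
    [0,0,0],
    [0,0,0],
    [0,0,0],
    [0,0,0],
    [0,0,0],
    [0,0,0]
  ],
  "angular": [
    [0,0,0],
    [0,0,0],
    [0,0,0],
    [0,0,0],
    [0,0,0],
    [0,0,0],
    [0,0,0],
    [0,0,0],
    [0,0,0],
    [0,0,0]
  ],
  "fingers": 1,
  "squeeze": 40
}}

```text
time_s: 14.1
tool_pos: [0.5487, 0.1628, 0.0569]
tool_rot: [-56.4, 89.9, 38.2]
force: [0.2, 2.1, -0.2]
grip_width: 0.0099
```

```bash
cat > tq.py <<'E'
import sys
from plan import *
from cell import vision
F=[];Mm=[]
n=int(sys.argv[1]) if len(sys.argv)>1 else 1
for i in range(n):
    if i: vision.read_camera('top')
    o,c,M=cur(); F.append(o['force']);Mm.append(o['wrist_torque'])
F=np.array(F);Mm=np.array(Mm)
print('t',o['time_s'],'pos',c,'head',np.degrees(np.arctan2(M[1,2],M[0,2])),'F',F.mean(0),'Mz',Mm[:,2].mean(),'sd',Mm[:,2].std(),Mm.mean(0),'w',o['grip_width'],'q7',o['qpos'][6],'tilt',np.degrees(np.arccos(-M[2,0])))
E
python3 tq.py 5
```

```text
t 14.3 pos [0.5487 0.1627 0.0569] head 94.59492703533653 F [-0.0875  1.5947 -0.2173] Mz -0.04709431762759556 sd 0.02323308433009793 [ 0.3837 -0.0116 -0.0471] w 0.009719145345430318 q7 81.76181750436896 tilt 0.07550646343629534
```

>>> {"name": "drive_tool", "arguments": {
  "offset": [
    [0,0,0],
    [0,0,0],
    [0,0,0],
    [0,0,0],
    [0,0,0],
    [0,0,0],
    [0,0,0]
  ],
  "angular": [
    [0.1,0,0],
    [0.2,0,0],
    [0.3,0,0],
    [0.4,0,0],
    [0.5,0,0],
    [0.6,0,0],
    [0.7,0,0]
  ]
}}

```text
time_s: 15.18
tool_pos: [0.5482, 0.161, 0.0569]
tool_rot: [-161.4, 89.9, -107.1]
force: [-3.0, -2.5, 1.6]
grip_width: 0.0097
```

```bash
python3 tq.py 5
```

```text
t 15.375 pos [0.5482 0.161  0.0569] head 54.5260747187081 F [-2.9589 -3.322   2.9412] Mz 0.054314659923555254 sd 0.1456408759941096 [-0.7232  0.548   0.0543] w 0.00950818635683286 q7 43.83576696852652 tilt 0.06958748714457805
```

```bash
cat >> tq.py <<'E'
print('samples',np.round(Mm[:,2],3))
if len(sys.argv)>3: print('to centre offset',M.T@(np.array([float(sys.argv[2]),float(sys.argv[3]),.0569])-c))
E
python3 tq.py 2 .546 .1626
```

```text
t 15.425 pos [0.5482 0.161  0.0569] head 54.51363357351702 F [-3.2299 -3.8015  4.365 ] Mz -0.059538182727858484 sd 0.029486329000365956 [-0.9589  0.712  -0.0595] w 0.009623134312383213 q7 43.826479408461786 tilt 0.06954488725057532
samples [-0.089 -0.03 ]
to centre offset [-0.      0.0027 -0.    ]
```

>>> {"name": "drive_tool", "arguments": {
  "offset": [
    [0,0.001,0],
    [0,0.002,0],
    [0,0.0027,0],
    [0,0.0027,0],
    [0,0.0027,0]
  ],
  "angular": [
    [0.08,0,0],
    [0.16,0,0],
    [0.24,0,0],
    [0.32,0,0],
    [0.4,0,0]
  ]
}}

```text
time_s: 16.05
tool_pos: [0.5474, 0.1604, 0.0569]
tool_rot: [-93.1, 89.8, -61.6]
force: [1.1, -5.2, 0.2]
grip_width: 0.0096
```

```bash
python3 tq.py 2 .546 .1626
```

```text
t 16.1 pos [0.5474 0.1604 0.0569] head 31.34030755754114 F [ 1.15   -4.8162 -0.0584] Mz 0.24093026697833742 sd 0.047328538730650335 [-1.0955 -0.2168  0.2409] w 0.009763712855143637 q7 21.762869909657176 tilt 0.22967365737731427
samples [0.288 0.194]
to centre offset [0.     0.0026 0.    ]
```

```bash
cat >> tq.py <<'E'
print('effort7',o['effort'][6],'rad from 94.6:',np.radians(94.6-np.degrees(np.arctan2(M[1,2],M[0,2]))))
E
python3 tq.py 1
```

```text
t 16.1 pos [0.5474 0.1604 0.0569] head 31.34030755754114 F [ 1.1529 -4.4685 -0.3636] Mz 0.1936017282476871 sd 0.0 [-1.0694 -0.2271  0.1936] w 0.009763712855143637 q7 21.762869909657176 tilt 0.22967365737731427
samples [0.194]
effort7 -0.2783072926104069 rad from 94.6: 1.1040899169198806
```

>>> {"name": "drive_tool", "arguments": {
  "offset": [
    [0,0,-0.0002],
    [0,0,-0.0004],
    [0,0,-0.0006],
    [0,0.0001,-0.0008],
    [0,0.0002,-0.001]
  ],
  "angular": [
    [0.08,0,0],
    [0.16,0,0],
    [0.24,0,0],
    [0.32,0,0],
    [0.38,0,0]
  ]
}}

```text
time_s: 16.73
tool_pos: [0.5465, 0.1599, 0.0569]
tool_rot: [-72.3, 89.7, -62.7]
force: [-0.4, -1.7, 1.3]
grip_width: 0.0096
```

```bash
python3 tq.py 1 .546 .1626
```

```text
t 16.725 pos [0.5465 0.1599 0.0569] head 9.593394455891024 F [-0.3998 -1.7344  1.3325] Mz 0.3156614321491457 sd 0.0 [-0.3938  0.3322  0.3157] w 0.009565680668308736 q7 1.3527831080741075 tilt 0.2522953923178448
samples [0.316]
to centre offset [-0.      0.0028 -0.    ]
effort7 0.07110059028491378 rad from 94.6: 1.4836451526887673
```

>>> {"name": "drive_tool", "arguments": {
  "offset": [
    [0,0,-0.0001],
    [0,0,-0.0002],
    [0,0,-0.0003],
    [0,0,-0.0003]
  ],
  "angular": [
    [0.03,0,0],
    [0.06,0,0],
    [0.09,0,0],
    [0.12,0,0]
  ]
}}

```text
time_s: 17.23
tool_pos: [0.5462, 0.1599, 0.0569]
tool_rot: [-64.4, 89.8, -61.8]
force: [-0.3, -1.5, 1.8]
grip_width: 0.0103
```

```bash
python3 tq.py 1; python3 tq.py 4 .546 .1626
```

```text
t 17.225 pos [0.5462 0.1599 0.0569] head 2.634903247967575 F [-0.3181 -1.5473  1.7812] Mz 0.3821063997497011 sd 0.0 [-0.2668  0.3913  0.3821] w 0.01026165458953467 q7 -5.149952237071129 tilt 0.24699387940373774
samples [0.382]
effort7 -0.12462223414331675 rad from 94.6: 1.605093735238109
t 17.375 pos [0.5462 0.1598 0.0569] head 2.7041587098732514 F [-0.5395 -1.3263  1.3633] Mz 0.3099503971173129 sd 0.052592387468363665 [-0.2941  0.4077  0.31  ] w 0.009744114481416332 q7 -5.075687045289364 tilt 0.246741161312253
samples [0.382 0.265 0.338 0.255]
to centre offset [-0.      0.0028 -0.    ]
effort7 -0.27840628288686275 rad from 94.6: 1.6038849994028652
```

```bash
cat > t2.py <<'E'
from plan import *
from cell import vision
E=[];Z=[]
for i in range(4):
    if i: vision.read_camera('top')
    o,c,M=cur(); E.append(o['effort'][6]);Z.append(o['wrist_torque'][2])
h=np.degrees(np.arctan2(M[1,2],M[0,2]))
print('t',round(o['time_s'],2),'cam~',round(np.radians(94.6-h),4),'E',np.round(E,3),'Z',np.round(Z,3),round(np.mean(Z),3),'F',np.round(o['force'],1),'pos',c,'w',round(o['grip_width'],4))
E
python3 t2.py
```

```text
t 17.52 cam~ 1.6037 E [-0.278 -0.237 -0.227 -0.224] Z [0.255 0.204 0.196 0.285] 0.235 F [-1.6 -1.9  2.1] pos [0.5462 0.1599 0.0569] w 0.0097
```

>>> {"name": "drive_tool", "arguments": {
  "offset": [
    [0,0,-0.0001],
    [0,0,-0.0002],
    [0,0,-0.0003]
  ],
  "angular": [
    [0.03,0,0],
    [0.06,0,0],
    [0.09,0,0]
  ]
}}

```text
time_s: 17.9
tool_pos: [0.5459, 0.1598, 0.0569]
tool_rot: [-58.1, 89.7, -60.7]
force: [-0.4, -1.3, 1.6]
grip_width: 0.0097
```

```bash
python3 t2.py
```

```text
t 18.05 cam~ 1.694 E [-0.134 -0.322 -0.406 -0.281] Z [0.427 0.371 0.275 0.192] 0.316 F [-0.2 -2.3  0.7] pos [0.5459 0.1598 0.0569] w 0.0102
```

>>> {"name": "drive_tool", "arguments": {
  "offset": [
    [0,0,0],
    [0,0,0]
  ],
  "angular": [
    [0.01,0,0],
    [0.02,0,0]
  ]
}}

```text
time_s: 18.3
tool_pos: [0.5459, 0.1598, 0.0569]
tool_rot: [-58.6, 89.8, -62.2]
force: [-0.4, -1.9, 0.7]
grip_width: 0.0096
```

```bash
python3 t2.py
python3 - <<'E'
from snap import *
snap('scene','scene7')
a=cv2.imread('pics/scene7.png')[65:205,290:430]; cv2.imwrite('pics/scene7c.png',cv2.resize(a,None,fx=4,fy=4,interpolation=cv2.INTER_CUBIC))
for t in(6,7):
    a=cv2.imread(f'pics/scene{t}.png')[140:175,330:400]; cv2.imwrite(f'pics/s{t}d.png',cv2.resize(a,None,fx=10,fy=8,interpolation=cv2.INTER_CUBIC))
a=np.vstack([cv2.imread('pics/s6d.png'),cv2.imread('pics/s7d.png')]); cv2.imwrite('pics/s67.png',a)
E
```

```text
t 18.45 cam~ 1.7142 E [-0.291 -0.343 -0.37  -0.33 ] Z [0.337 0.351 0.292 0.305] 0.321 F [-0.6 -1.1  0.9] pos [0.5459 0.1598 0.0569] w 0.0097
```

View pics/s67.png

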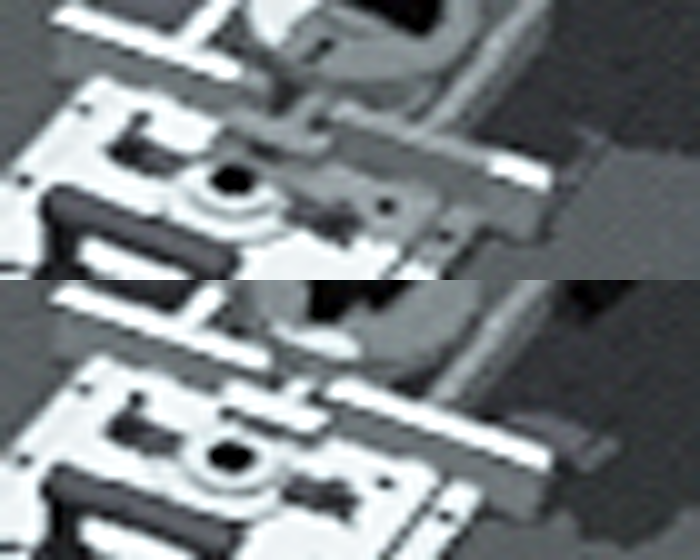

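View pics/scene7c.png

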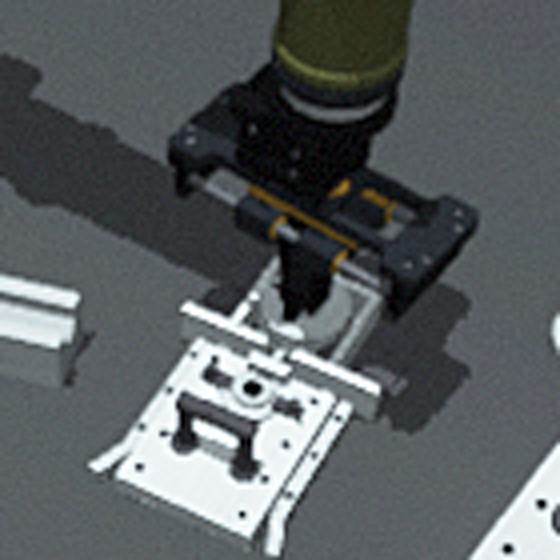

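```bash
cat > trk.py <<'E'
import cv2,numpy as np
from geo import *
from cell import vision
ref=cv2.imread('pics/scene6.png')
def track(n=4):
    S=Cam('scene6')
    D=np.array([.5519,.1181,0]);u=np.array([-.089,.996,0]);nn=np.array([-.996,-.089,0])
    base=D-.085*u+[0,0,.018]
    J=(S.proj(base+.01*u)-S.proj(base))[0]/10  # px per mm
    g=lambda a:cv2.cvtColor(a,cv2.COLOR_BGR2GRAY).astype(np.float32)
    ims=[g(vision.read_camera('scene')['pixels'][:,:,::-1]) for _ in range(n)]
    cur=np.mean(ims,0).astype(np.float32); r=g(ref)
    out=[]
    # hole/flange + bar + rear half of plate ; mask patch
    for (x0,y0,x1,y1) in((322,160,360,200),(330,155,375,190)):
        w=np.eye(2,3,dtype=np.float32)
        try:
            cc,w=cv2.findTransformECC(r[y0:y1,x0:x1],cur[y0-6:y1+6,x0-6:x1+6],np.array([[1,0,6],[0,1,6]],np.float32),cv2.MOTION_TRANSLATION,(3,100,1e-5),None,3)
            d=w[:,2]-6; out.append((round(float(cc),3),np.round(d,2).tolist(),round(float(d@J/(J@J)),2)))
        except cv2.error as e: out.append('fail')
    return np.round(J,3),out
if __name__=='__main__': print('track',track())
E
python3 trk.py
```

```text
track (array([ 0.183, -0.262]), [(0.982, [0.2199999988079071, -0.18000000715255737], 0.84), (0.915, [0.10000000149011612, -0.1899999976158142], 0.66)])
```

>>> {"name": "drive_tool", "arguments": {
  "offset": [
    [0,0,-0.0001],
    [0,0,-0.0001],
    [0,0,-0.0002]
  ],
  "angular": [
    [0.025,0,0],
    [0.05,0,0],
    [0.075,0,0]
  ]
}}

```text
time_s: 19.08
tool_pos: [0.5457, 0.1599, 0.0569]
tool_rot: [-52.9, 89.8, -60.9]
force: [-0.7, -2.1, 0.9]
grip_width: 0.0095
```

```bash
python3 t2.py; python3 trk.py
```

```text
t 19.23 cam~ 1.7895 E [-0.196 -0.349 -0.418 -0.314] Z [0.367 0.352 0.294 0.291] 0.326 F [-1.  -1.7  1.8] pos [0.5457 0.1599 0.0569] w 0.0095
track (array([ 0.183, -0.262]), [(0.981, [0.3100000023841858, -0.2199999988079071], 1.13), (0.917, [0.20000000298023224, -0.23999999463558197], 0.97)])
```

>>> {"name": "drive_tool", "arguments": {
  "offset": [
    [0,0,-0.0001],
    [0,0,-0.0001],
    [0,0,-0.0002]
  ],
  "angular": [
    [0.025,0,0],
    [0.05,0,0],
    [0.075,0,0]
  ]
}}

```text
time_s: 19.8
tool_pos: [0.5455, 0.1599, 0.0569]
tool_rot: [-48.5, 89.8, -60.8]
force: [-1.2, -1.6, 0.4]
grip_width: 0.0098
```

```bash
python3 t2.py; python3 trk.py
```

```text
t 19.95 cam~ 1.8645 E [-0.237 -0.384 -0.451 -0.348] Z [0.467 0.4   0.306 0.345] 0.38 F [-0.1 -2.5  1.3] pos [0.5455 0.1599 0.0569] w 0.0098
track (array([ 0.183, -0.262]), [(0.981, [0.33000001311302185, -0.23999999463558197], 1.2), (0.917, [0.23000000417232513, -0.23000000417232513], 1.01)])
```

>>> {"name": "drive_tool", "arguments": {
  "offset": [
    [0,0,0],
    [0,0,-0.0001]
  ],
  "angular": [
    [0.02,0,0],
    [0.04,0,0]
  ]
}}

```text
time_s: 20.4
tool_pos: [0.5454, 0.1599, 0.0569]
tool_rot: [-47.4, 89.8, -62.0]
force: [0.2, -2.4, 1.5]
grip_width: 0.0095
```

```bash
python3 t2.py; python3 trk.py
```

```text
t 20.55 cam~ 1.9046 E [-0.286 -0.39  -0.445 -0.364] Z [0.361 0.376 0.327 0.374] 0.36 F [-0.3 -1.   2. ] pos [0.5454 0.1599 0.0569] w 0.0098
track (array([ 0.183, -0.262]), [(0.982, [0.30000001192092896, -0.27000001072883606], 1.24), (0.92, [0.20000000298023224, -0.27000001072883606], 1.04)])
```

>>> {"name": "drive_tool", "arguments": {
  "offset": [
    [0,0,0],
    [0,0,-0.0001]
  ],
  "angular": [
    [0.02,0,0],
    [0.04,0,0]
  ]
}}

```text
time_s: 21.0
tool_pos: [0.5453, 0.1599, 0.0569]
tool_rot: [-43.1, 89.8, -60.0]
force: [-0.7, -1.6, 1.2]
grip_width: 0.0098
```

```bash
python3 t2.py; python3 trk.py;python3 t2.py
```

```text
t 21.15 cam~ 1.9447 E [-0.29  -0.416 -0.469 -0.388] Z [0.431 0.364 0.318 0.382] 0.373 F [-0.2 -2.7  2.3] pos [0.5453 0.1599 0.0569] w 0.0097
track (array([ 0.183, -0.262]), [(0.983, [0.2800000011920929, -0.3199999928474426], 1.33), (0.923, [0.20000000298023224, -0.33000001311302185], 1.21)])
t 21.5 cam~ 1.9444 E [-0.349 -0.349 -0.348 -0.348] Z [0.366 0.363 0.391 0.351] 0.368 F [-0.6 -1.4  0.7] pos [0.5453 0.16   0.0569] w 0.01
```

```bash
python3 - <<'E'
from trk import *
for i in range(3): print(track(3)[1])
from snap import snap
snap('scene','scene8')
a=cv2.imread('pics/scene8.png')[140:175,330:400]; cv2.imwrite(f'pics/s8d.png',cv2.resize(a,None,fx=10,fy=8,interpolation=cv2.INTER_CUBIC))
cv2.imwrite('pics/s78.png',np.vstack([cv2.imread('pics/s7d.png'),cv2.imread('pics/s8d.png')]))
E
python3 t2.py
```

```text
[(0.983, [0.2800000011920929, -0.3499999940395355], 1.39), (0.923, [0.20999999344348907, -0.3100000023841858], 1.18)]
[(0.983, [0.25, -0.3199999928474426], 1.27), (0.923, [0.20000000298023224, -0.33000001311302185], 1.22)]
[(0.983, [0.25, -0.3199999928474426], 1.28), (0.923, [0.20999999344348907, -0.3100000023841858], 1.19)]
t 22.15 cam~ 1.9445 E [-0.346 -0.346 -0.346 -0.346] Z [0.345 0.354 0.361 0.376] 0.359 F [-0.5 -2.2  1.6] pos [0.5453 0.1599 0.0569] w 0.0099
```

View pics/s78.png

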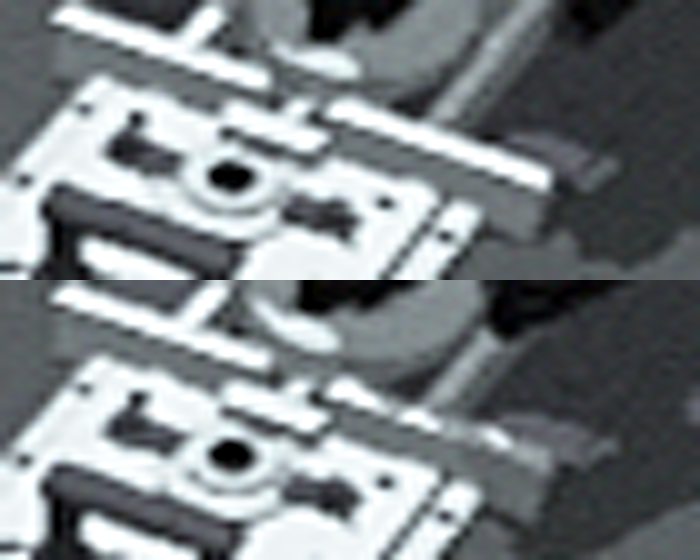

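>>> {"name": "drive_tool", "arguments": {
  "offset": [
    [0,0,0],
    [0,0,-0.0001]
  ],
  "angular": [
    [0.015,0,0],
    [0.03,0,0]
  ]
}}

```text
time_s: 22.4
tool_pos: [0.5453, 0.16, 0.0569]
tool_rot: [-40.1, 89.8, -58.7]
force: [-0.9, -1.2, 0.7]
grip_width: 0.0099
```

```bash
python3 t2.py
python3 - <<'E'
from trk import *
for i in range(3): print(track(4)[1])
E
```

```text
t 22.55 cam~ 1.9745 E [-0.359 -0.456 -0.498 -0.438] Z [0.507 0.447 0.44  0.375] 0.442 F [-1. -2.  1.] pos [0.5453 0.16   0.0569] w 0.0101
[(0.983, [0.23999999463558197, -0.3400000035762787], 1.32), (0.922, [0.17000000178813934, -0.3100000023841858], 1.11)]
[(0.983, [0.25, -0.3400000035762787], 1.31), (0.922, [0.17000000178813934, -0.3400000035762787], 1.19)]
[(0.983, [0.23999999463558197, -0.3400000035762787], 1.31), (0.922, [0.17000000178813934, -0.3100000023841858], 1.11)]
```

The torque has climbed to about 0.44 N m and the plate has stopped moving, so the pull is about 35–38 N: firm and snug. I'll let go and lift.

>>> {"name": "drive_tool", "arguments": {
  "offset": [
    [0,0,0],
    [0,0,0],
    [0,0,0],
    [0,0,0],
    [0,0,0],
    [-0.03,0,0],
    [-0.06,0,0],
    [-0.09,0,0],
    [-0.12,0,0],
    [-0.12,0,0]
  ],
  "angular": [
    [0,0,0],
    [0,0,0],
    [0,0,0],
    [0,0,0],
    [0,0,0],
    [0,0,0],
    [0,0,0],
    [0,0,0],
    [0,0,0],
    [0,0,0]
  ],
  "fingers": -1
}}

```text
time_s: 24.4
tool_pos: [0.5466, 0.1608, 0.1793]
tool_rot: [8.9, 89.6, -9.6]
force: [0.3, 0.8, -0.8]
grip_width: 0.0865
```

```bash
python3 t2.py
python3 - <<'E'
from trk import *
for i in range(2): print(track(4)[1])
from snap import snap
for c in('scene','top'): snap(c,c+'9')
a=cv2.imread('pics/scene9.png')[65:205,290:430]; cv2.imwrite('pics/scene9c.png',cv2.resize(a,None,fx=4,fy=4,interpolation=cv2.INTER_CUBIC))
E
```

```text
t 24.55 cam~ 1.9743 E [-0.056 -0.019 -0.005 -0.001] Z [-0.013  0.051  0.035 -0.008] 0.016 F [-0.8 -0.1  0. ] pos [0.5443 0.1603 0.1759] w 0.0869
[(0.983, [0.23999999463558197, -0.3400000035762787], 1.31), (0.916, [0.17000000178813934, -0.30000001192092896], 1.09)]
[(0.983, [0.25, -0.3499999940395355], 1.33), (0.916, [0.1599999964237213, -0.3400000035762787], 1.14)]
```

View pics/scene9c.png

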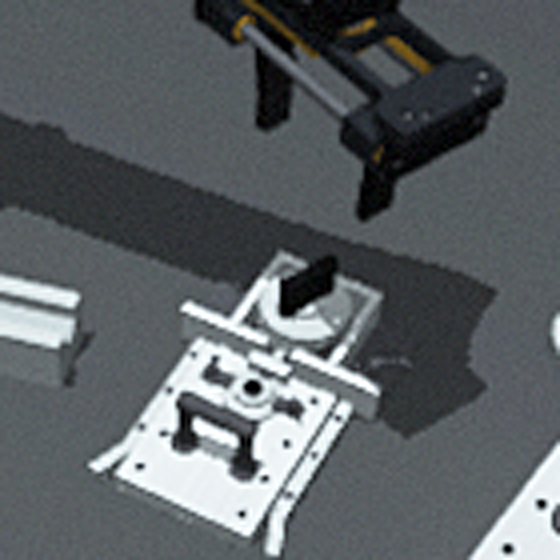

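View pics/top9.png

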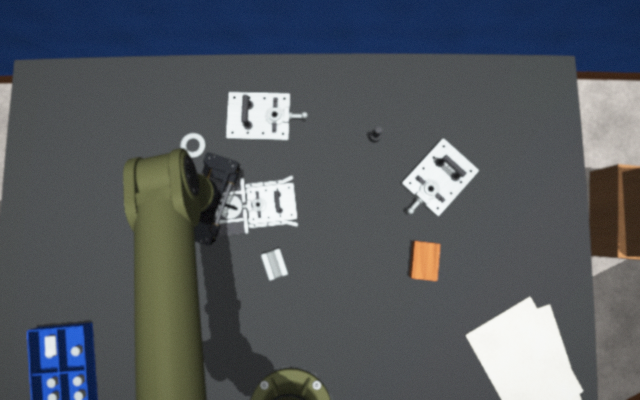

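The plate didn't spring back, the wing stayed where I left it, and the V-block (275,264), ring (192,145), plug (375,134) and case (426,260) are where they started. Handing in.

```bash
python3 -c "
from cell import sign_off
print(sign_off())"
```

```text
the job is handed in; nothing more can be done
None
```

The plate is drawn home on the seat buttons with the cam snug, and I handed the job in at about 25 s.

**What I did:**
- I took the smallest plate by its bar, lined it up and slid it between the rails. Drag stayed steady at about 5–6 N with no side load.
- The last 1.5 mm took about 4 N more, which I read as the plungers, so I let go there.
- I then turned the wing clockwise in small steps to about 1.97 rad and let go.

**Last checks:**
- **Snugness:** the wing torque rose from about 0.28 to about 0.44 N m, which works out to roughly 35–38 N of pull. The last step rose steeply and the plate stopped moving.
- **After letting go:** image tracking showed the plate had not sprung back, the arm read no load, and the bystanders were in their starting places in the top view.

**What disagreed:**
- Wrist torque readings were noisy, about ±0.05 N m, so the pull could be about 10 N either way. That leaves it inside the 15–60 N limits but not surely inside the snug range.
- Tracking showed only 1.1–1.3 mm of draw, less than the 5 mm per rad rate would give. That makes the point where the plate met the buttons (about 1.8 rad or later) an estimate, and I did not measure the plate's distance from the seat plane directly.

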